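Slide the ramekin out onto the narrow riser and dip the ladle

ROBOT

A 6-joint arm with a two-finger parallel gripper is mounted at the origin on the work surface. World frame = base frame: x ahead of the robot, y to its left, z up, the work surface at z = 0. Lengths are in m, angles in rad, forces in N, time in s.
With the tool pointing down it reaches from about 0.25 to 0.725 m from the base axis. Payload 4 kg.
Tool frame: the origin (TCP) lies midway between the tips of the shut fingers; the grasp point (between the pads) lies 19 mm behind it (bot.grip_depth is the distance from the TCP to the grasp point, in m); z points along the fingers, y is the line along which they close (so a half turn about z gives the same grasp; the last joint's range is limited). The gripper opens to 85 mm and grips with 20 to 120 N. Pads are 22 mm wide; open, the fingers measure 114 mm over their backs; the gripper's body (76 mm by 85 mm) begins 54 mm behind the grasp point. The pads swing forward as they close: fully open they stand 13 mm farther back than shut.
Start: joints at [-1.254, 0.241, 0.005, 1.335, 0, 1.571], TCP at [0.156, -0.475, 0.203] pointing down, gripper open.
Joint ranges: [-2.72, 2.72], [-1.05, 1.87], [-1.09, 1.28], [-1.99, 2.15], [-1.42, 1.44], [-3.14, 3.14]. Speed limits (rad/s): [2.79, 2.79, 3.14, 3.14, 3.14, 3.14].

INTERFACE

Orientations are given as a unit quaternion [x, y, z, w].
In Python, from workcell import bot gives the robot as it stands.
- The arm moves only by the shell command python3 -m creep 'ROWS'. ROWS is JSON, one flat list of numbers, 5 for each row, row after row: the shift along the world's x, y, z in m, then the turn about the world's z in rad, then the finger opening in m, from 0 to 0.0854. In form: [x, y, z, twist, claw, x, y, z, twist, claw, ...]. A call has 1 to 10 rows; each row is the pose to reach, as a shift and turn from the pose commanded when the call began; what a row does not reach only later rows make up. A row lasts 1/12 s, in which the tool goes at most 41.7 mm and 7.16 degrees, less where a joint would pass 70% of its speed; a pose out of reach is approached as far as the arm can. A call with a gripper value outside its range is refused whole. The fingers move at their own pace and stop on an object; the grip force is fixed at half the most. Time passes only in rows, so rows that repeat a pose let the fingers close. It gives the time, the measured TCP pose, the force, the opening and the grip force at its end, in the units of the state.
- bot.get_obs(): the state, without advancing time (a new reading comes with each control period).
- bot.camera(name): name is "scene" or "top" or "wrist"; returns a dict with "pixels" (384x512x3 uint8, red, green, blue), "camera_matrix" (3x3 intrinsics, pixels), "dist_coeffs" ([k1, k2, p1, p2, k3] as OpenCV has them; the pictures are not rectified), "extrinsics" (4x4, takes a point from world to camera coordinates); the wrist camera has in their place "T_tool_cam" (4x4, takes a point from camera to tool coordinates, whose origin is the TCP and whose axes are the flange's). Camera axes: x right, y down, z forward; pixel columns grow to the right and rows downward; lengths in m; the calibration is good to about 2 mm. A picture is of the moment at which its call begins: read the wrist's pose just before it. There is no depth.
- bot.job_done(): hands the job in; it is judged then, once.
Trained networks look in the newest picture that a camera, given by its name, has taken for a name from the list of things; names that differ only in an ending like _2 or _b are one class to them, and where a whole thing is asked for, a point or a joint stands for the part that bears it (a point fixed in the world has none). Each returns a list of dicts, best first, with "score" (0 to 1); they miss things now and then, are a little off and sometimes report something else, mostly with a low value. They report only what shows in the picture. A call takes as long as a camera call.
- bot.look_for(camera, thing): "centre" ([column, row] as shares, 0 to 1, of the picture: columns of its width, rows of its height, amid what is visible of it).
- bot.place_of(camera, thing): "centre" ([column, row] as shares, 0 to 1, of the picture: columns of its width, rows of its height: a listed point, or the origin of a listed thing).
The state is a dict: "clock": time; "joint_pos": joint angles; "joint_vel": joint speeds; "tau": joint torques, N m; "eef_pos": TCP position; "tool_rot": TCP orientation; "ft_force": force on the tool from outside, world axes, zero at the start; "ft_torque": the same for the moment, N m; "grip_width": finger opening in m; "grasp_force": force on a finger pad.
Only numpy, scipy, OpenCV 4.12 (cv2) and the standard library are available. Lean on these libraries where they do the work, as an engineer would, in place of code of your own. Each camera call takes 0.05 s, during which the arm holds its last target. There are 200 camera calls.

TASK

Set up the garnish station: slide the white ramekin across the wooden block, without lifting or tipping it, until it stands centred in the middle of the narrow metal riser. Then take the small ladle from its wooden rest, dip its bowl into the ramekin for a moment, and lay the ladle back in both notches of its rest as it was, bowl end the same way. At the end the ramekin must still stand in the middle of the riser; leave the jar, tumbler, tub and mill where they are.

Things in the scene. Friction and masses are not known exactly. Their poses are not given: they have to be found in the camera images.
- block: fixed wooden prep block 180 x 180 mm, 60 mm high, with a narrow aluminium riser (a bridge 50 mm wide, 150 mm long, same 60 mm height, tops flush) butted against the middle of one side. Origin: centre of the block's underside, on the table; x points along the riser, which spans x = 90 to 240 mm, y = -25 to 25 mm; z up
- riser_mid (a point): middle of the riser's top face (165 mm along the block's x, 60 mm above the table); axes as the block's
- ramekin: loose round white porcelain ramekin, straight sided, outer diameter 90 mm, height 45 mm, wall 4 mm, floor 6 mm thick, about 220 g; wider than the riser and too wide to grasp across. Starts on the block. Origin: centre of its underside, z up
- rest: fixed dark wooden ladle rest: base 130 x 70 x 10 mm with two uprights 8 mm thick at x = -48 and +48 mm, each ending in a flared notch, about 17 mm wide at its floor and 31 mm at its mouth; notch floors 80 mm, prong tips 98 mm above the table. Origin: centre of its underside; x runs along the lying ladle towards its bowl; z up
- ladle: loose steel ladle, 90 g: level handle 12 mm wide, 8 mm thick, x = -80 to 100 mm; black end grip 18 mm wide, 14 mm thick, x = -110 to -74; at x = 98 an 8 mm shank goes down to the bowl (36 mm wide, 20 high, underside 62 mm below the handle centre line). Starts in the rest, origin 84 mm above the table. Origin: handle centre, near the centre of mass; x along the handle to the bowl, z up
- ladle_bowl (a point): centre of the underside of the ladle's bowl
- jar: bystander: lidded jar, 66 mm diameter, 62 mm high; origin centre of underside
- tumbler: bystander: clear plastic tumbler, 60 mm diameter, 70 mm high; origin centre of underside
- tub: bystander: white closed tub, 72 mm diameter, 80 mm high; origin centre of underside
- mill: bystander: dark wooden pepper mill, 54 mm diameter, 110 mm high; origin centre of underside

How it is judged:
By the outcome, as a careful person would: the job done as asked, in the order asked, and still so for the second after the job is handed in, with the robot touching nothing.
It also fails if it takes over 64 s, if anything falls off the work surface, if the arm or the gripper's body presses on something with over 40 N, if the wrist force passes 120 N, or if a joint passes its speed limit or range.

## Working session

There is one attempt and no reset: what is moved stays moved. The work goes in short steps, Python scripts to look and compute and a shell command to move; the robot and the scene stay as the last step left them, time stands still between calls to the robot, and variables do not carry over. Pictures are saved under pics/ and viewed, at most 10 in all, crops included, and the job is handed in when it is done.

```bash
mkdir -p pics; ls; python3 - <<'E'
from workcell import bot
import cv2,numpy as np
o=bot.get_obs();print(o['clock'],o['eef_pos'],o['tool_rot'],o['grip_width'])
for c in('top','scene'):
    d=bot.camera(c);cv2.imwrite(f'pics/{c}0.png',d['pixels'][:,:,::-1])
    print(c,d['camera_matrix'].tolist(),d['dist_coeffs'],np.round(d['extrinsics'],4).tolist())
    for t in['block','riser_mid','ramekin','rest','ladle','ladle_bowl','jar','tumbler','tub','mill']:
        print(t,[(round(r['score'],2),np.round(np.array(r['centre'])*[512,384],1).tolist()) for r in bot.place_of(c,t)[:2]])
E
```

```text
pics
0.0 [ 0.15553553 -0.47447625  0.20190964] [ 9.87485324e-01  1.57707520e-01 -1.67023978e-04 -1.02239152e-03] 0.08579076162059145
top [[468.74914735182966, 0.0, 256.75087214022477], [0.0, 468.74914735182966, 192.3020878675084], [0.0, 0.0, 1.0]] [-0.05254605  0.          0.          0.          0.        ] [[0.0286, -0.9995, -0.0158, 0.0322], [-0.991, -0.0262, -0.1315, 0.6009], [0.131, 0.0194, -0.9912, 1.2986], [0.0, 0.0, 0.0, 1.0]]
block []
riser_mid [(0.89, [263.1, 222.2])]
ramekin [(0.93, [313.7, 223.1])]
rest [(0.57, [165.8, 222.5])]
ladle [(0.66, [160.1, 222.3])]
ladle_bowl [(0.75, [199.0, 230.1]), (0.51, [369.0, 152.5])]
jar [(0.74, [229.1, 148.6])]
tumbler [(0.95, [249.1, 262.2]), (0.15, [161.4, 221.3])]
tub [(0.65, [165.1, 158.1])]
mill [(0.56, [371.8, 154.7])]
scene [[380.6008520335281, 0.0, 251.24119771602093], [0.0, 380.6008520335281, 194.08164972883776], [0.0, 0.0, 1.0]] [-0.0321074  0.         0.         0.         0.       ] [[0.882, 0.4711, -0.0104, -0.521], [0.2754, -0.5332, -0.7999, -0.0771], [-0.3824, 0.7026, -0.6001, 1.1232], [0.0, 0.0, 0.0, 1.0]]
block [(0.87, [195.2, 256.9])]
riser_mid [(0.76, [222.1, 196.1]), (0.36, [248.3, 358.8])]
ramekin [(0.85, [187.7, 235.3]), (0.59, [332.1, 174.4])]
rest [(0.71, [277.1, 163.2]), (0.35, [252.1, 171.5])]
ladle [(0.64, [187.3, 234.3]), (0.61, [268.8, 139.7])]
ladle_bowl [(0.87, [254.8, 172.1]), (0.72, [192.2, 234.9])]
jar [(0.97, [334.6, 215.9]), (0.71, [188.0, 237.0])]
tumbler [(0.9, [198.3, 192.9])]
tub [(0.74, [330.8, 173.0])]
mill [(0.57, [246.5, 354.8])]
```

View pics/top0.png

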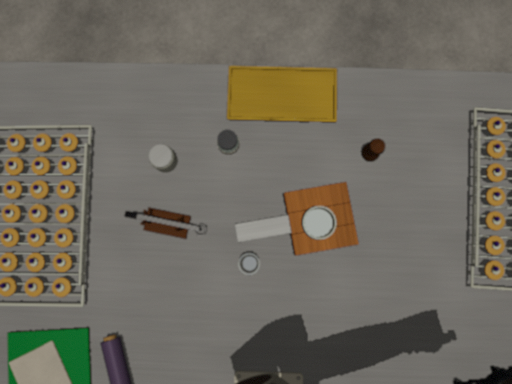

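View pics/scene0.png

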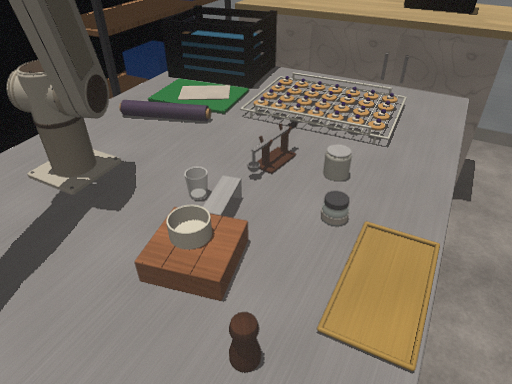

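```bash
cat > h.py <<'E'
import numpy as np,cv2
from scipy.spatial.transform import Rotation as R
def ray(d,uv,T_wc=None):
    """origin, direction in world of pixel"""
    E=np.linalg.inv(d['extrinsics']) if T_wc is None else T_wc
    p=cv2.undistortPoints(np.array([[uv]],float),d['camera_matrix'],d['dist_coeffs'])[0,0]
    return E[:3,3],E[:3,:3]@np.array([*p,1])
def at(d,uv,z,T=None):
    o,v=ray(d,uv,T);return o+v*(z-o[2])/v[2]
def proj(d,P,T=None):
    M=d['extrinsics'] if T is None else np.linalg.inv(T)
    return cv2.projectPoints(np.array(P,float).reshape(-1,1,3),cv2.Rodrigues(M[:3,:3])[0],M[:3,3],d['camera_matrix'],d['dist_coeffs'])[0][:,0]
def wristT(o,d):
    T=np.eye(4);T[:3,:3]=R.from_quat(o['tool_rot']).as_matrix();T[:3,3]=o['eef_pos'];return T@d['T_tool_cam']
E
python3 - <<'E'
from workcell import bot
from h import *
Z=dict(block=0,riser_mid=.06,ramekin=.06,rest=0,ladle=.084,ladle_bowl=.022,jar=0,tumbler=0,tub=0,mill=0)
for c in('top','scene'):
    d=bot.camera(c)
    for t,z in Z.items():
        print(c,t,[(round(r['score'],2),np.round(at(d,np.array(r['centre'])*[512,384],z),3).tolist()) for r in bot.place_of(c,t)[:2]])
E
```

```text
top block [(0.57, [0.532, -0.128, 0.0])]
top riser_mid [(0.6, [0.5, 0.033, 0.06])]
top ramekin [(0.87, [0.517, -0.119, 0.06])]
top rest [(0.78, [0.5, 0.313, 0.0])]
top ladle [(0.61, [0.508, 0.297, 0.084]), (0.26, [0.491, 0.2, 0.084])]
top ladle_bowl [(0.8, [0.482, 0.211, 0.022])]
top jar [(0.84, [0.748, 0.134, 0.0])]
top tumbler [(0.72, [0.405, 0.058, 0.0])]
top tub [(0.64, [0.696, 0.327, 0.0]), (0.34, [0.399, 0.065, 0.0])]
top mill [(0.89, [0.732, -0.275, 0.0])]
scene block [(0.88, [0.532, -0.135, 0.0])]
scene riser_mid [(0.62, [0.502, 0.022, 0.06])]
scene ramekin [(0.67, [0.518, -0.128, 0.06])]
scene rest [(0.73, [0.509, 0.301, 0.0])]
scene ladle [(0.9, [0.507, 0.293, 0.084])]
scene ladle_bowl [(0.73, [0.483, 0.202, 0.022])]
scene jar [(0.92, [0.748, 0.148, 0.0])]
scene tumbler [(0.79, [0.398, 0.062, 0.0])]
scene tub [(0.63, [0.687, 0.323, 0.0])]
scene mill [(0.81, [0.735, -0.282, 0.0])]
```

The top view shows the ramekin on the block at (319,222), with the riser running left to (235,232). The tumbler is at (249,263). The ladle lies from (130,215) to its bowl at (202,229), pointing towards the riser. Positions from the two cameras agree to about 10 mm, so I'll move in for a wrist view.

```bash
python3 -m creep '[0.3,0.38,0.2,-0.117,0.03,0.3,0.38,0.2,-0.117,0.03,0.3,0.38,0.2,-0.117,0.03,0.3,0.38,0.2,-0.117,0.03,0.3,0.38,0.2,-0.117,0.03,0.3,0.38,0.2,-0.117,0.03,0.3,0.38,0.2,-0.117,0.03,0.3,0.38,0.2,-0.117,0.03,0.3,0.38,0.2,-0.117,0.03,0.3,0.38,0.2,-0.117,0.03]'
python3 -m creep '[0.06,0.08,0.03,0,0.03,0.06,0.08,0.03,0,0.03,0.06,0.08,0.03,0,0.03,0.06,0.08,0.03,0,0.03,0.06,0.08,0.03,0,0.03,0.06,0.08,0.03,0,0.03]'
python3 - <<'E'
from workcell import bot
from h import *
o=bot.get_obs();d=bot.camera('wrist');T=wristT(o,d)
print(o['clock'],o['eef_pos'],R.from_quat(o['tool_rot']).as_euler('xyz'),o['joint_pos']);print(np.round(T,3).tolist(),d['camera_matrix'][0,0])
cv2.imwrite('pics/w1.png',d['pixels'][:,:,::-1])
for t,z in dict(block=0,riser_mid=.06,ramekin=.06,tumbler=0,rest=0,ladle=.084,ladle_bowl=.022).items():
    print(t,[(round(r['score'],2),np.round(at(d,np.array(r['centre'])*[512,384],z,T),4).tolist()) for r in bot.place_of('wrist',t)[:2]])
E
```

```text
clock: 3.03
eef_pos: [0.395, -0.1712, 0.363]
tool_rot: [0.995, 0.1, 0.0, 0.0]
ft_force: [0.6, -1.1, 0.3]
grip_width: 0.0302
grasp_force: 0.0
clock: 3.53
eef_pos: [0.4539, -0.0933, 0.3915]
tool_rot: [0.995, 0.1, -0.0, 0.0]
ft_force: [-0.9, -0.7, -0.1]
grip_width: 0.0298
grasp_force: 0.0
3.5333 [ 0.45386082 -0.09330171  0.39148733] [3.14147974e+00 9.84381680e-04 1.99795760e-01] [-2.02398253e-01  1.72692272e-01  4.05870429e-01  1.80483612e+00
 -4.89230496e-04  2.73939880e+00]
[[0.199, -0.936, -0.289, 0.527], [-0.98, -0.19, -0.059, -0.079], [0.0, 0.295, -0.955, 0.563], [0.0, 0.0, 0.0, 1.0]] 266.24388212406694
block []
riser_mid [(0.92, [0.4978, 0.0239, 0.06])]
ramekin [(0.97, [0.5135, -0.1246, 0.06])]
tumbler [(0.96, [0.3971, 0.0604, 0.0])]
rest [(0.57, [0.5034, 0.3033, 0.0])]
ladle [(0.73, [0.5039, 0.3008, 0.084])]
ladle_bowl [(0.92, [0.4856, 0.213, 0.022])]
```

View pics/w1.png

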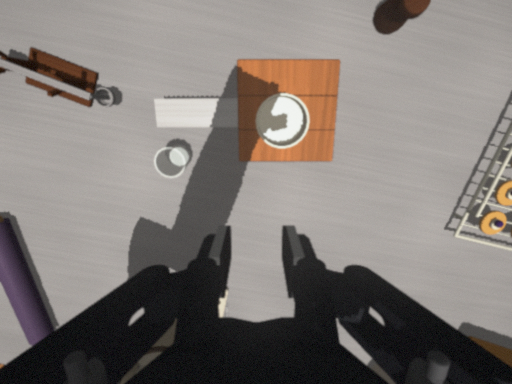

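The wrist view shows the block's top corners near (237,59), (340,60), (334,161) and (238,161). The riser's end is near (155,97)–(157,128), the ramekin near (283,121) and the tumbler near (171,161). I'll fit the block's pose to those corners and fit the ramekin's rim.

```bash
python3 - <<'E'
from workcell import bot
from h import *
from scipy.optimize import least_squares
o=bot.get_obs();d=bot.camera('wrist');T=wristT(o,d);im=d['pixels']
g=cv2.cvtColor(im,cv2.COLOR_RGB2GRAY)
c=np.array([[238,59],[340,60],[334,161],[238,161],[155,97],[157,128]],np.float32)
s=cv2.cornerSubPix(g,c.reshape(-1,1,2).copy(),(4,4),(-1,-1),(3,30,.01))[:,0];print(np.round(s,1).tolist())
W=np.array([at(d,p,.06,T)[:2] for p in s])
# image left = block +x ; order
M=np.array([[.09,.09],[-.09,.09],[-.09,-.09],[.09,-.09],[.24,.025],[.24,-.025]])
best=None
for sg in(1,-1):
    m=M*[1,sg]
    f=lambda q:((m@np.array([[np.cos(q[2]),np.sin(q[2])],[-np.sin(q[2]),np.cos(q[2])]])+q[:2])-W).ravel()
    r=least_squares(f,[.53,-.13,1.77],loss='soft_l1',f_scale=.002)
    if best is None or r.cost<best.cost:best=r
q=best.x;print('block',q,np.degrees(q[2]));print(np.round(f(q).reshape(-1,2)*1000,1).tolist() if best is r else np.round(best.fun.reshape(-1,2)*1000,1).tolist())
ex=np.array([np.cos(q[2]),np.sin(q[2])]);mid=q[:2]+.165*ex;print('mid',mid)
# project model rim for check
im2=im[:,:,::-1].copy()
rm=np.array([.515,-.1246])
ee=at(d,(283,121),.105,T);print('rim ctr by eye',ee)
for P,col in(((.5135,-.1246),(0,0,255)),((ee[0],ee[1]),(0,255,0))):
    a=np.linspace(0,6.28,60);pts=proj(d,np.c_[P[0]+.045*np.cos(a),P[1]+.045*np.sin(a),0*a+.105],T)
    cv2.polylines(im2,[np.int32(pts*16)],True,col,1,cv2.LINE_AA,4)
ey=np.array([-ex[1],ex[0]])
b=[q[:2]+x*ex+y*ey for x,y in((-.09,-.09),(.09,-.09),(.09,-.025),(.24,-.025),(.24,.025),(.09,.025),(.09,.09),(-.09,.09))]
cv2.polylines(im2,[np.int32(proj(d,[[*p,.06] for p in b],T)*16)],True,(255,255,0),1,cv2.LINE_AA,4)
cv2.imwrite('pics/w2.png',cv2.resize(im2[40:185,140:350],None,fx=3.7,fy=3.7,interpolation=2))
E
```

```text
[[236.89999389648438, 58.79999923706055], [338.5, 58.79999923706055], [330.8999938964844, 161.39999389648438], [238.1999969482422, 161.1999969482422], [153.3000030517578, 98.80000305175781], [156.60000610351562, 126.80000305175781]]
block [ 0.52846027 -0.13493485  1.77030261] 101.4308680840211
[[-0.2, 1.9], [0.5, -2.7], [0.2, -1.3], [-0.7, 0.6], [0.5, 0.1], [-0.4, 0.7]]
mid [0.49575968 0.0267923 ]
rim ctr by eye [ 0.51427412 -0.12755013  0.105     ]
```

View pics/w2.png

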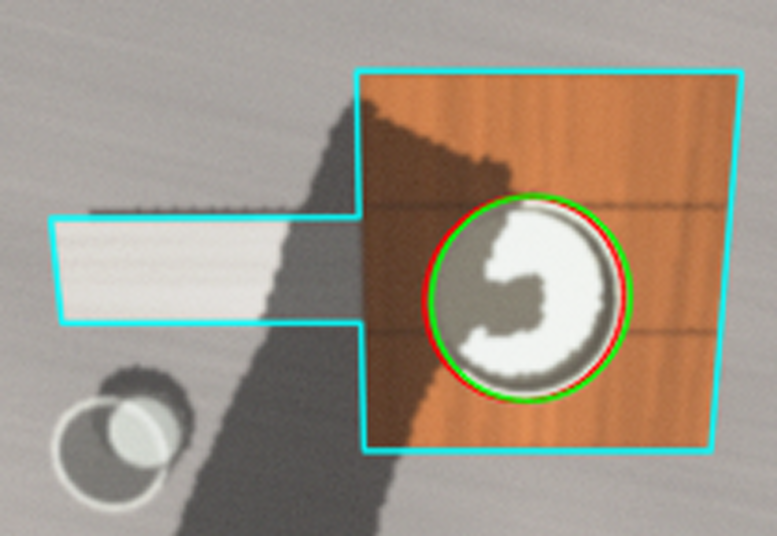

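The overlay fits closely: block at (0.5285, -0.135) with yaw 101.4°, riser_mid at (0.496, 0.027), ramekin at about (0.514, -0.126). I'll put the slightly open fingers inside the ramekin and tow it by its own wall.

```bash
python3 -m creep '[0.06,-0.033,-0.1,0,0.03,0.06,-0.033,-0.1,0,0.03,0.06,-0.033,-0.1,0,0.03,0.06,-0.033,-0.24,0,0.03,0.06,-0.033,-0.24,0,0.03,0.06,-0.033,-0.24,0,0.03,0.06,-0.033,-0.24,0,0.03,0.06,-0.033,-0.24,0,0.03,0.06,-0.033,-0.24,0,0.03,0.06,-0.033,-0.24,0,0.03]'
python3 - <<'E'
from workcell import bot
from h import *
o=bot.get_obs();d=bot.camera('wrist');T=wristT(o,d)
print(o['clock'],o['eef_pos'],o['joint_pos'])
print([(r['score'],at(d,np.array(r['centre'])*[512,384],.06,T)) for r in bot.place_of('wrist','ramekin')])
cv2.imwrite('pics/w3.png',d['pixels'][:,:,::-1])
E
```

```text
clock: 4.82
eef_pos: [0.5158, -0.1264, 0.1538]
tool_rot: [0.995, 0.1, 0.002, 0.001]
ft_force: [-0.2, 0.7, 0.8]
grip_width: 0.0295
grasp_force: 0.0
4.8167 [ 0.51576728 -0.12637339  0.15378693] [-2.40294364e-01  3.24418427e-01 -1.04695748e-02  1.23246054e+00
  1.28985767e-05  2.70160890e+00]
[(0.71, array([ 0.51570245, -0.12604486,  0.06      ]))]
```

View pics/w3.png

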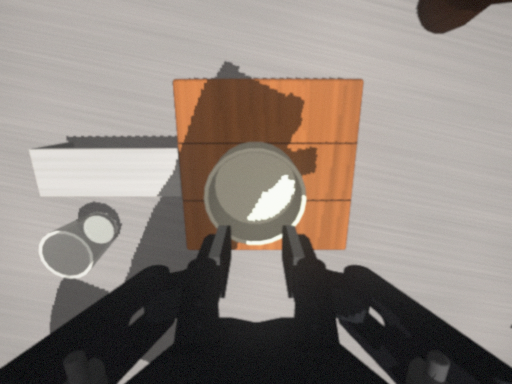

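The ramekin reads (0.5157, -0.126), so the tool is centred over it. I'll descend into it.

```bash
python3 -m creep '[0,0,-0.03,0,0.03,0,0,-0.05,0,0.03,0,0,-0.062,0,0.03,0,0,-0.07,0,0.03,0,0,-0.074,0,0.03,0,0,-0.074,0,0.03]'
python3 -m creep '[0.005,0.001,0,0,0.03,0.010,0.002,0,0,0.03,0.013,0.0026,0,0,0.03,0.016,0.0032,0,0,0.03,0.019,0.0038,0,0,0.03,0.022,0.0044,0,0,0.03,0.024,0.0048,0,0,0.03,0.026,0.0052,0,0,0.03,0.026,0.0052,0,0,0.03]'
python3 - <<'E'
from workcell import bot
from h import *
for c in('top','scene','wrist'):
    o=bot.get_obs();d=bot.camera(c);T=wristT(o,d) if c=='wrist' else None
    print(c,[(r['score'],np.round(at(d,np.array(r['centre'])*[512,384],.06,T),4)) for r in bot.place_of(c,'ramekin')[:2]])
cv2.imwrite('pics/w4.png',d['pixels'][:,:,::-1])
E
```

```text
clock: 5.42
eef_pos: [0.5148, -0.1261, 0.0783]
tool_rot: [0.995, 0.1, 0.0, 0.0]
ft_force: [0.1, 0.3, 0.4]
grip_width: 0.0301
grasp_force: 0.0
clock: 6.17
eef_pos: [0.5407, -0.1207, 0.0778]
tool_rot: [0.995, 0.1, 0.0, 0.0]
ft_force: [-0.8, -0.0, 0.4]
grip_width: 0.0297
grasp_force: 0.0
top [(0.55, array([ 0.518 , -0.1144,  0.06  ]))]
scene [(0.8, array([ 0.5163, -0.1277,  0.06  ]))]
wrist [(0.59, array([ 0.5147, -0.1278,  0.06  ]))]
```

View pics/w4.png

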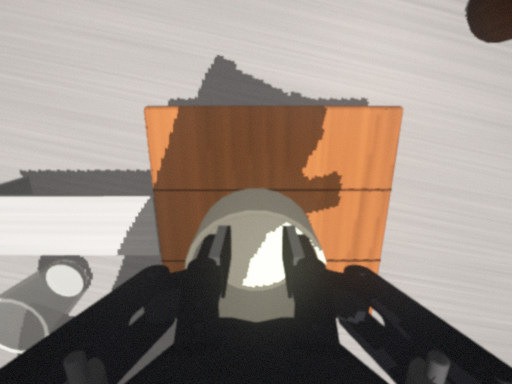

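No clear movement yet: the wrist view has the fingers at (220,255) and (292,255), still inside the rim. I'll continue in small steps.

```bash
cat > rk.py <<'E'
from workcell import bot
from h import *
q=np.array([.5285,-.135]);a=1.7703;ex=np.array([np.cos(a),np.sin(a)]);ey=np.array([-ex[1],ex[0]])
def B(p): p=np.array(p[:2])-q; return np.round([p@ex*1000,p@ey*1000],1)
if __name__=='__main__':
    for c in('scene','scene','wrist','wrist'):
        o=bot.get_obs();d=bot.camera(c);T=wristT(o,d) if c=='wrist' else None
        print(c,[(r['score'],B(at(d,np.array(r['centre'])*[512,384],.06,T))) for r in bot.place_of(c,'ramekin')[:2]])
    print('tool',B(o['eef_pos']),o['eef_pos'],o['clock'])
E
python3 -m creep '[0.002,0.0004,0,0,0.03,0.004,0.0008,0,0,0.03,0.006,0.0012,0,0,0.03,0.008,0.0016,0,0,0.03,0.008,0.0016,0,0,0.03]'
python3 rk.py
```

```text
clock: 6.88
eef_pos: [0.5489, -0.1191, 0.0779]
tool_rot: [0.995, 0.1, 0.0, 0.0]
ft_force: [0.4, 0.4, 0.6]
grip_width: 0.0297
grasp_force: 0.0
scene [(0.55, array([ 4.4, 11.9]))]
scene [(0.65, array([7.7, 6.9]))]
wrist [(0.82, array([12.1, 10.7]))]
wrist [(0.92, array([11.1, 10.9]))]
tool [ 11.6 -22.4] [ 0.54819643 -0.11916554  0.07779099] 7.1833
```

```bash
python3 - <<'E'
from rk import *
o=bot.get_obs();d=bot.camera('wrist');T=wristT(o,d);im=d['pixels'][:,:,::-1].copy()
t=np.linspace(0,6.28,80)
def ring(c,r,z,col):
    p=q+c[0]/1e3*ex+c[1]/1e3*ey
    cv2.polylines(im,[np.int32(proj(d,np.c_[p[0]+r*np.cos(t),p[1]+r*np.sin(t),0*t+z],T)*16)],True,col,1,cv2.LINE_AA,4)
ring((11.5,10.8),.045,.105,(0,255,0));ring((11.5,10.8),.041,.066,(0,255,0));ring((11.5,0),.045,.105,(0,0,255))
cv2.drawMarker(im,tuple(int(v) for v in proj(d,[o['eef_pos']],T)[0]),(255,0,0),0,15)
cv2.imwrite('pics/w5.png',cv2.resize(im,None,fx=1.5,fy=1.5))
E
```

```text
(no output)
```

View pics/w5.png

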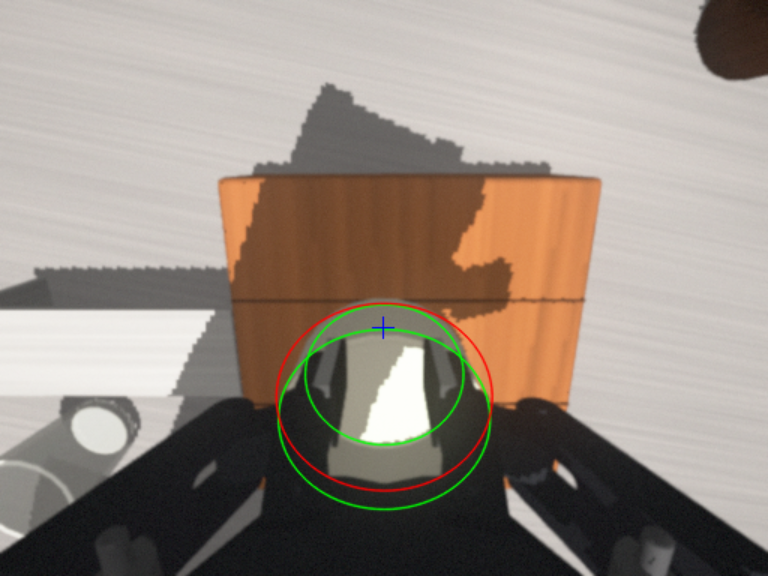

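The rim lies on the red ring, with its top at (383,300), which is block y≈0. So the ramekin did slide sideways onto the riser's axis, and the network is biased while the fingers cover the ramekin. Next I'll move the tool back to the axis and tow along +x of the block.

```bash
python3 -m creep '[-0.011,-0.0022,0,0,0.03,-0.022,-0.0045,0,0,0.03,-0.0235,0.0045,0,0,0.03,-0.0245,0.0095,0,0,0.03,-0.0255,0.0145,0,0,0.03,-0.0265,0.0195,0,0,0.03,-0.0275,0.0245,0,0,0.03,-0.0285,0.0295,0,0,0.03,-0.0295,0.0345,0,0,0.03,-0.0295,0.0345,0,0,0.03]'
python3 -m creep '[-0.001,0.005,0,0,0.03,-0.002,0.010,0,0,0.03,-0.003,0.015,0,0,0.03,-0.004,0.020,0,0,0.03,-0.005,0.025,0,0,0.03,-0.006,0.030,0,0,0.03,-0.007,0.035,0,0,0.03,-0.008,0.040,0,0,0.03,-0.009,0.045,0,0,0.03,-0.010,0.050,0,0,0.03]'
python3 - <<'E'
from rk import *
o=bot.get_obs();print(B(o['eef_pos']));d=bot.camera('scene');cv2.imwrite('pics/s5.png',d['pixels'][100:300,100:320,::-1].repeat(3,0).repeat(3,1))
E
```

```text
clock: 8.17
eef_pos: [0.5186, -0.0835, 0.0778]
tool_rot: [0.995, 0.1, -0.0, -0.0]
ft_force: [0.5, -0.0, 0.6]
grip_width: 0.0301
grasp_force: 0.0
clock: 9.0
eef_pos: [0.5087, -0.0342, 0.0778]
tool_rot: [0.995, 0.1, 0.0, 0.0]
ft_force: [0.6, -0.1, 1.0]
grip_width: 0.0298
grasp_force: 0.0
[102.8  -0.6]
```

View pics/s5.png

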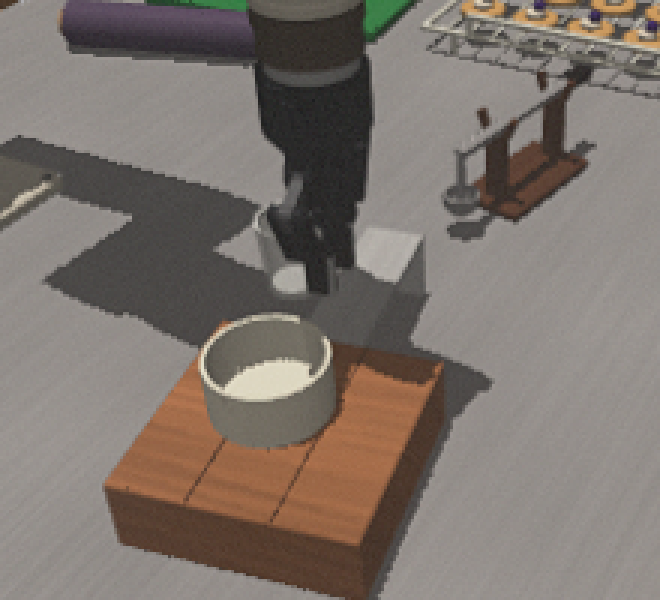

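The picture shows the ramekin still on the block at crop (267,380) and the fingers outside it at (325,290), so the tow missed. I'll check where the fingertips really are before moving again.

```bash
python3 - <<'E'
from rk import *
o=bot.get_obs();p=o['eef_pos'];d=bot.camera('scene')
for z in(.078,.088,.098,.108,.118):print(z,(proj(d,[[p[0],p[1],z]])[0]-100)*3, [((proj(d,[[p[0]+s*ex[0],p[1]+s*ex[1],z]])[0]-100)*3).round().tolist() for s in(-.02,.02)])
for c in('scene','top','wrist'):
    o=bot.get_obs();d=bot.camera(c);T=wristT(o,d) if c=='wrist' else None
    print(c,[(r['score'],B(at(d,np.array(r['centre'])*[512,384],.06,T))) for r in bot.place_of(c,'ramekin')[:2]])
E
python3 rk.py
```

```text
0.078 [335.35411812 306.64509433] [[325.0, 323.0], [345.0, 291.0]]
0.088 [334.38141368 296.10845422] [[324.0, 312.0], [344.0, 281.0]]
0.098 [333.39558949 285.42232893] [[323.0, 301.0], [343.0, 270.0]]
0.108 [332.39639617 274.58370058] [[322.0, 290.0], [342.0, 259.0]]
0.118 [331.38357859 263.58947521] [[321.0, 279.0], [341.0, 248.0]]
scene [(0.73, array([ 2.8, 11.9])), (0.59, array([ 325. , -244.3]))]
top [(0.65, array([24.5,  8.7]))]
wrist [(0.65, array([11.8, 11.2]))]
scene [(0.87, array([0.2, 8.8]))]
scene [(0.85, array([1.1, 9.2])), (0.2, array([146.9,  -5.2]))]
wrist [(0.86, array([12.3, 10.1]))]
wrist [(0.98, array([11.1, 13.7]))]
tool [102.1  -0.6] [ 0.50881928 -0.03477802  0.07781865] 9.7
```

```bash
python3 - <<'E'
from rk import *
d=bot.camera('wrist')
M=np.array([[.09,.09],[-.09,.09],[-.09,-.09],[.09,-.09],[.24,.025],[.24,-.025]])
M=np.array([[.09,-.09],[-.09,-.09],[-.09,.09],[.09,.09],[.24,-.025],[.24,.025]])
W=np.c_[q+M[:,:1]*ex+M[:,1:]*ey,np.full(6,.06)]
for f,c,p,rot in(('w1',[[238,59],[340,60],[334,161],[238,161],[155,97],[157,128]],[.45386,-.0933,.39149],[.995,.09974,0,0]),
  ('w3',[[174,79],[362,79],[346,249],[187,249],[31,149],[39,196]],[.51577,-.12637,.15379],[.995,.0997,.002,.001])):
    g=cv2.imread(f'pics/{f}.png',0);c=np.array(c,np.float32)
    s=cv2.cornerSubPix(g,c.reshape(-1,1,2).copy(),(4,4),(-1,-1),(3,30,.01))[:,0]
    T=wristT(dict(tool_rot=rot,eef_pos=p),d)
    print(f,'obs',s.round(1).tolist());print('pred',proj(d,W,T).round(1).tolist())
    _,r,t=cv2.solvePnP(W,s.astype(float),d['camera_matrix'],d['dist_coeffs'])
    Rm=cv2.Rodrigues(r)[0];print('cam pnp',(-Rm.T@t).ravel().round(4),'believed',T[:3,3].round(4),'reproj',np.abs(cv2.projectPoints(W,r,t,d['camera_matrix'],d['dist_coeffs'])[0][:,0]-s).max(),'rot',R.from_matrix(T[:3,:3].T@Rm.T).as_rotvec().round(3))
E
```

```text
w1 obs [[237.0, 58.599998474121094], [339.29998779296875, 58.79999923706055], [334.0, 161.0], [238.5, 160.8000030517578], [153.39999389648438, 98.69999694824219], [156.60000610351562, 126.5999984741211]]
pred [[236.1, 58.6], [340.4, 58.9], [331.9, 161.5], [238.0, 161.4], [153.4, 98.3], [156.4, 126.8]]
cam pnp [ 0.4842 -0.0801  0.5619] believed [ 0.5273 -0.0787  0.563 ] reproj 0.6263795380032491 rot [0.082 0.009 0.009]
w3 obs [[172.3000030517578, 79.4000015258789], [362.3999938964844, 78.5], [345.1000061035156, 249.3000030517578], [187.1999969482422, 249.10000610351562], [28.700000762939453, 149.0], [40.099998474121094, 195.89999389648438]]
pred [[170.6, 78.3], [364.1, 78.7], [345.3, 250.7], [185.3, 250.8], [28.1, 148.6], [39.6, 195.8]]
cam pnp [ 0.5861 -0.1071  0.3292] believed [ 0.5885 -0.1115  0.3256] reproj 0.9831616682110393 rot [0.005 0.014 0.006]
```

```bash
python3 - <<'E'
from rk import *
d=bot.camera('wrist');w=q
def b(x,y,z):p=q+x*ex+y*ey;return [*p,z]
T=wristT(dict(tool_rot=[.995,.09974,0,0],eef_pos=[.5407,-.1207,.0778]),d)
print('w4 far corners pred',proj(d,[b(.09,-.09,.06),b(-.09,-.09,.06)],T).round(0).tolist(),'obs 145,106 402,106')
for y in(.011,.005,0):print(y,'rim top row',proj(d,[b(.0115,y-.045,.105)],T).round(0).tolist(),'rim sides',proj(d,[b(.0115+.045,y,.105),b(.0115-.045,y,.105)],T).round(0).tolist(),'obs row 188, sides 188/327 at row ~262')
print('tips z for w4 pixel (220,228): ')
for s in(.015,-.015):
  for z in(.078,.088,.098,.108):
    p=np.array([.5407,-.1207])+s*ex;print(s,z,proj(d,[[*p,z]],T).round(0).tolist())
# present picture: numeric ramekin edges via columns along line through its centre
o=bot.get_obs();d=bot.camera('wrist');T=wristT(o,d)
for y in(.011,0):print('now pred centre rim',y,proj(d,[b(.0115,y,.105),b(.0115,y-.045,.105),b(.0115,y+.045,.105),b(.0565,y,.105),b(-.0335,y,.105)],T).round(0).tolist())
cv2.imwrite('pics/w6.png',d['pixels'][:,:,::-1])
E
```

```text
w4 far corners pred [[141.0, 107.0], [404.0, 107.0]] obs 145,106 402,106
0.011 rim top row [[256.0, 207.0]] rim sides [[184.0, 274.0], [327.0, 274.0]] obs row 188, sides 188/327 at row ~262
0.005 rim top row [[256.0, 198.0]] rim sides [[184.0, 266.0], [328.0, 266.0]] obs row 188, sides 188/327 at row ~262
0 rim top row [[256.0, 189.0]] rim sides [[183.0, 259.0], [329.0, 259.0]] obs row 188, sides 188/327 at row ~262
tips z for w4 pixel (220,228): 
0.015 0.078 [[234.0, 219.0]]
0.015 0.088 [[233.0, 225.0]]
0.015 0.098 [[232.0, 232.0]]
0.015 0.108 [[230.0, 240.0]]
-0.015 0.078 [[277.0, 219.0]]
-0.015 0.088 [[278.0, 225.0]]
-0.015 0.098 [[280.0, 232.0]]
-0.015 0.108 [[281.0, 240.0]]
now pred centre rim 0.011 [[403.0, 254.0], [416.0, 184.0], [391.0, 313.0], [330.0, 254.0], [474.0, 254.0]]
now pred centre rim 0 [[406.0, 238.0], [419.0, 165.0], [394.0, 300.0], [331.0, 238.0], [479.0, 238.0]]
```

```bash
python3 - <<'E'
from rk import *
def b(x,y,z):p=q+x*ex+y*ey;return [*p,z]
t=np.linspace(0,6.28,80);out=[]
for c,(r0,r1,c0,c1) in(('wrist',(150,350,300,512)),('scene',(160,290,120,260))):
    o=bot.get_obs();d=bot.camera(c);T=wristT(o,d) if c=='wrist' else None
    im=d['pixels'][:,:,::-1].copy();raw=im[r0:r1,c0:c1].copy()
    k=390/(c1-c0);S=cv2.resize(im,None,fx=k,fy=k,interpolation=2)
    for y,z,col in((.011,.105,(0,255,0)),(0,.105,(0,0,255)),(.011,.06,(255,0,0))):
        P=proj(d,[b(.0115+.045*np.cos(a),y+.045*np.sin(a),z) for a in t],T)
        cv2.polylines(S,[np.int32(P*k*16)],True,col,1,cv2.LINE_AA,4)
    out.append(cv2.resize(S[int(r0*k):int(r1*k),int(c0*k):int(c1*k)],(390,365)))
cv2.imwrite('pics/cmp.png',np.hstack(out))
E
```

```text
(no output)
```

View pics/cmp.png

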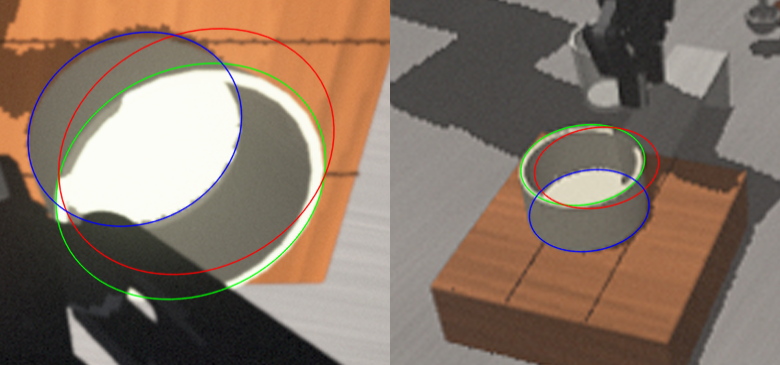

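Now it's clear. The ramekin never moved: it is still at block (11.5, 11) mm, and the green ring fits in both views. In w5 I took its outer base edge for the rim. The fingertips must have passed just over the rim, because partly open fingers sit well behind the TCP. I'll go back above it, shut the fingers and go in lower.

```bash
python3 -m creep '[0,0,0.04,0,0,0,0,0.07,0,0,0.0067,-0.04,0.07,0,0,0.0067,-0.08,0.07,0,0,0.0067,-0.0913,0.07,0,0,0.0067,-0.0913,0.07,0,0,0.0067,-0.0913,0.05,0,0,0.0067,-0.0913,0.035,0,0,0.0067,-0.0913,0.03,0,0,0.0067,-0.0913,0.03,0,0]'
python3 -m creep '[0,0,-0.01,0,0,0,0,-0.02,0,0,0,0,-0.025,0,0,0,0,-0.03,0,0,0,0,-0.032,0,0,0,0,-0.032,0,0]'
python3 - <<'E'
from rk import *
o=bot.get_obs();p=o['eef_pos'];print(B(p));d=bot.camera('scene')
print([proj(d,[[p[0],p[1],z]])[0].round().tolist() for z in(.076,.09,.105)])
E
```

```text
clock: 10.88
eef_pos: [0.5138, -0.1247, 0.106]
tool_rot: [0.995, 0.1, -0.002, -0.001]
ft_force: [-0.0, 0.3, -0.2]
grip_width: 0.0003
grasp_force: 0.0
clock: 11.38
eef_pos: [0.5151, -0.1258, 0.0753]
tool_rot: [0.995, 0.1, -0.001, -0.0]
ft_force: [-0.5, -0.4, -0.5]
grip_width: 0.0001
grasp_force: 0.0
[11.6 11.3]
[[190.0, 228.0], [190.0, 223.0], [189.0, 218.0]]
```

```bash
python3 -m creep '[0.008,0.0016,0,0,0,0.016,0.0032,0,0,0,0.021,0.0042,0,0,0,0.024,0.0048,0,0,0,0.027,0.0054,0,0,0,0.029,0.0058,0,0,0,0.031,0.0062,0,0,0,0.033,0.0067,0,0,0,0.033,0.0067,0,0,0]'
python3 rk.py
```

```text
clock: 12.18
eef_pos: [0.5482, -0.1193, 0.0757]
tool_rot: [0.995, 0.1, -0.0, 0.0]
ft_force: [-2.3, -0.6, 0.1]
grip_width: -0.0003
grasp_force: 1.0
scene [(0.69, array([1.3, 8.4]))]
scene [(0.55, array([7.7, 4.9]))]
wrist []
wrist []
tool [ 11.5 -22.4] [ 0.54822144 -0.11930677  0.07575598] 12.4833
```

```bash
cat > fit.py <<'E'
from rk import *
t=np.linspace(0,2*np.pi,120,endpoint=False)
def score_map(im):
    l=cv2.cvtColor(im,cv2.COLOR_BGR2LAB).astype(np.float32);l=cv2.GaussianBlur(l,(0,0),1)
    g=np.max([np.hypot(cv2.Sobel(l[...,k],5,1,0),cv2.Sobel(l[...,k],5,0,1)) for k in range(3)],0)
    return np.minimum(g,60)
def fit(im,d,x0,T=None,w=14):
    G=score_map(im);c=cv2.Rodrigues
    def s(x,y):
        p=q+(x*ex+y*ey)/1e3;v=0
        # rim outer (all), rim inner, base outer: only the part facing the camera
        cam=(np.linalg.inv(d['extrinsics']) if T is None else T)[:3,3]
        P=np.c_[p[0]+.045*np.cos(t),p[1]+.045*np.sin(t),0*t+.105]
        I=np.c_[p[0]+.041*np.cos(t),p[1]+.041*np.sin(t),0*t+.105]
        f=(np.cos(t)*(cam[0]-p[0])+np.sin(t)*(cam[1]-p[1]))>.02
        Bp=P[f].copy();Bp[:,2]=.06
        for Q in(P,I,Bp):
            if not len(Q):continue
            uv=proj(d,Q,T).astype(np.float32)
            v+=cv2.remap(G,uv[:,:1].copy(),uv[:,1:].copy(),1).mean()
        return v
    best=max((s(x,y),x,y) for x in np.arange(x0[0]-w,x0[0]+w+1,2) for y in np.arange(x0[1]-w,x0[1]+w+1,2))
    best=max((s(x,y),x,y) for x in np.arange(best[1]-2,best[1]+2.1,.5) for y in np.arange(best[2]-2,best[2]+2.1,.5))
    return np.round(best,1)
def now(x0,cams=('scene','top','wrist')):
    for c in cams:
        o=bot.get_obs();d=bot.camera(c);T=wristT(o,d) if c=='wrist' else None
        print(c,fit(d['pixels'][:,:,::-1].copy(),d,x0,T))
    print('tool',B(o['eef_pos']),o['clock'],o['ft_force'].round(1))
E
python3 - <<'E'
from fit import *
for c in('scene','top'):
    d=bot.camera(c);print('init',c,fit(cv2.imread(f'pics/{c}0.png'),d,(11,11)))
d=bot.camera('wrist')
print('w1',fit(cv2.imread('pics/w1.png'),d,(11,11),wristT(dict(tool_rot=[.995,.09974,0,0],eef_pos=[.45386,-.0933,.39149]),d)))
print('w6',fit(cv2.imread('pics/w6.png'),d,(11,11),wristT(dict(tool_rot=[.995,.09974,0,0],eef_pos=[.50882,-.03478,.0778]),d)))
now((11,6))
E
```

```text
init scene [162.1   9.5   9. ]
init top [168.7  12.5  13. ]
w1 [175.5  13.5  12. ]
w6 [143.2  11.5  13. ]
scene [148.   10.5   9.5]
top [109.   14.5   7. ]
wrist [108.2  11.5  10. ]
tool [ 11.5 -22.7] 12.8333 [-0.9 -0.5 -0.2]
```

```bash
python3 -m creep '[0.002,0.0004,0,0,0,0.004,0.0008,0,0,0,0.006,0.0012,0,0,0,0.008,0.0016,0,0,0,0.010,0.002,0,0,0,0.010,0.002,0,0,0]'
python3 -c "
from fit import *
now((11,4))"
```

```text
clock: 13.38
eef_pos: [0.5592, -0.1171, 0.0759]
tool_rot: [0.995, 0.1, 0.0, 0.0]
ft_force: [-1.9, -0.5, 0.4]
grip_width: 0.0002
grasp_force: 0.5
scene [148.1  10.5  -2. ]
top [105.9  15.   -3.5]
wrist [108.1  11.5  -1. ]
tool [ 11.4 -33.5] 13.4833 [ 0.5  0.1 -0.2]
```

The ramekin's fitted y went from about 11 to about -1 mm, so it is on the riser's axis. Now I'll tow it along the axis.

```bash
python3 -m creep '[-0.016,-0.0033,0,0,0,-0.0328,-0.0067,0,0,0,-0.035,0.004,0,0,0,-0.0368,0.013,0,0,0,-0.0378,0.018,0,0,0,-0.0388,0.023,0,0,0,-0.0398,0.028,0,0,0,-0.0408,0.033,0,0,0,-0.0418,0.038,0,0,0,-0.0428,0.043,0,0,0]'
python3 -m creep '[-0.001,0.005,0,0,0,-0.002,0.010,0,0,0,-0.003,0.015,0,0,0,-0.004,0.020,0,0,0,-0.0046,0.023,0,0,0,-0.0046,0.023,0,0,0]'
python3 -c "
from fit import *
now((50,0))"
```

```text
clock: 14.37
eef_pos: [0.5167, -0.0743, 0.0764]
tool_rot: [0.995, 0.1, 0.001, 0.001]
ft_force: [1.2, -1.7, 3.0]
grip_width: -0.0001
grasp_force: 1.6
clock: 14.87
eef_pos: [0.5106, -0.0504, 0.0756]
tool_rot: [0.995, 0.1, -0.0, -0.0]
ft_force: [-0.7, 0.7, 0.2]
grip_width: -0.0001
grasp_force: 0.0
scene [112.7  50.   16. ]
top [ 79.3  52.5 -15. ]
wrist [63.6 45.5 -8.5]
tool [85.7  0.5] 14.9667 [-0.  -1.2  0.4]
```

```bash
python3 -c "
from fit import *
for c in('scene','scene','top','wrist'):
    o=bot.get_obs();d=bot.camera(c);T=wristT(o,d) if c=='wrist' else None
    print(c,[fit(d['pixels'][:,:,::-1].copy(),d,(x,0),T,w=12).tolist() for x in(12,36,60)],[(round(r['score'],2),B(at(d,np.array(r['centre'])*[512,384],.06,T))) for r in bot.place_of(c,'ramekin')[:2]])
"
```

```text
scene [[167.5, 9.5, -5.5], [107.7, 50.0, 14.0], [108.5, 51.0, 14.0]] [(0.57, array([-2., -5.])), (0.44, array([ 308.9, -246.3]))]
scene [[167.8, 9.5, -5.5], [107.5, 50.0, 14.0], [108.3, 51.0, 14.0]] [(0.62, array([-0.6, -5.8])), (0.44, array([155.6,  -5.9]))]
top [[83.7, 6.0, -10.5], [78.3, 50.0, -14.0], [92.1, 74.0, -13.5]] []
wrist [[146.8, 11.0, -1.5], [63.2, 45.5, -8.5], [60.2, 61.5, 13.5]] [(0.94, array([ 9.6, -2.5])), (0.65, array([188.3,  49. ]))]
```

```bash
python3 -c "
from rk import *
o=bot.get_obs();p=o['eef_pos'];print(p,o['grip_width'])
for c in('scene','top'):
    d=bot.camera(c);g=cv2.cvtColor(d['pixels'],cv2.COLOR_RGB2GRAY).astype(np.float32)
    for s in(-.01,0,.01):
        r=[]
        for z in np.arange(.06,.16,.006):
            u=proj(d,[[p[0]+s*ex[0],p[1]+s*ex[1],z]])[0];r.append((round(float(z),3),int(cv2.getRectSubPix(g,(1,1),tuple(map(float,u)))[0,0])))
        print(c,s,r)
"
```

```text
[ 0.51110503 -0.05140254  0.07582   ] -0.0002754259455814516
scene -0.01 [(0.06, 105), (0.066, 104), (0.072, 104), (0.078, 106), (0.084, 98), (0.09, 85), (0.096, 84), (0.102, 99), (0.108, 58), (0.114, 40), (0.12, 42), (0.126, 43), (0.132, 40), (0.138, 39), (0.144, 38), (0.15, 40), (0.156, 40)]
scene 0 [(0.06, 102), (0.066, 101), (0.072, 104), (0.078, 87), (0.084, 84), (0.09, 87), (0.096, 81), (0.102, 49), (0.108, 40), (0.114, 43), (0.12, 41), (0.126, 43), (0.132, 42), (0.138, 39), (0.144, 39), (0.15, 42), (0.156, 38)]
scene 0.01 [(0.06, 170), (0.066, 99), (0.072, 85), (0.078, 87), (0.084, 87), (0.09, 82), (0.096, 78), (0.102, 74), (0.108, 85), (0.114, 78), (0.12, 74), (0.126, 58), (0.132, 40), (0.138, 41), (0.144, 43), (0.15, 43), (0.156, 41)]
top -0.01 [(0.06, 112), (0.066, 112), (0.072, 112), (0.078, 112), (0.084, 113), (0.09, 113), (0.096, 113), (0.102, 113), (0.108, 113), (0.114, 114), (0.12, 115), (0.126, 116), (0.132, 117), (0.138, 118), (0.144, 119), (0.15, 121), (0.156, 123)]
top 0 [(0.06, 101), (0.066, 100), (0.072, 99), (0.078, 99), (0.084, 99), (0.09, 99), (0.096, 99), (0.102, 101), (0.108, 102), (0.114, 103), (0.12, 105), (0.126, 106), (0.132, 106), (0.138, 108), (0.144, 110), (0.15, 112), (0.156, 114)]
top 0.01 [(0.06, 154), (0.066, 153), (0.072, 152), (0.078, 150), (0.084, 149), (0.09, 148), (0.096, 146), (0.102, 145), (0.108, 144), (0.114, 141), (0.12, 138), (0.126, 135), (0.132, 132), (0.138, 129), (0.144, 127), (0.15, 124), (0.156, 121)]
```

```bash
python3 -c "
from rk import *
o=bot.get_obs();p=o['eef_pos'];out=[]
for c,(r0,c0) in(('scene',(120,150)),('top',(160,230)),('wrist',(150,190))):
    d=bot.camera(c);T=wristT(o,d) if c=='wrist' else None
    im=d['pixels'][r0:r0+150,c0:c0+132,::-1].copy();S=cv2.resize(im,None,fx=2,fy=2,interpolation=2)
    A=np.hstack([S,]) if 0 else S.copy()
    for z,col in((.0758,(0,0,255)),(.095,(0,255,0)),(.105,(0,255,255)),(.13,(255,0,0))):
        u=(proj(d,[[p[0],p[1],z]],T)[0]-[c0,r0])*2
        cv2.circle(A,(int(u[0]),int(u[1])),2,col,-1)
    out.append(np.vstack([S,A]))
cv2.imwrite('pics/cmp2.png',np.hstack(out));print(np.hstack(out).shape)
"
```

```text
(600, 792, 3)
```

View pics/cmp2.png

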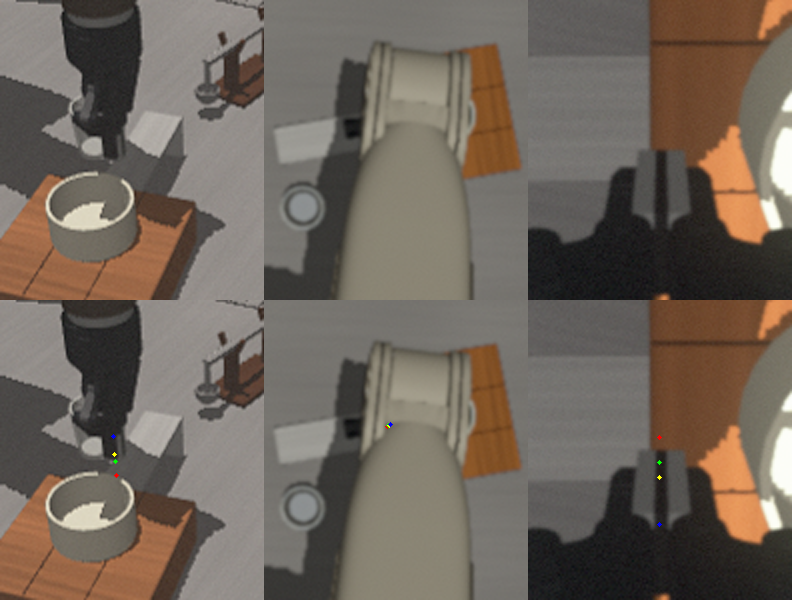

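The wrist view shows the shut tips at (660,450), about 10–25 mm behind where the TCP projects, and the scene view agrees. The fingers rode over the rim with only about 3 N. I'll measure the true tip height by gently touching down on the riser, away from the ramekin.

```bash
python3 -m creep '[-0.006,0.03,0,0,0,-0.013,0.064,0,0,0,-0.013,0.064,-0.005,0,0,-0.013,0.064,-0.009,0,0,-0.013,0.064,-0.011,0,0,-0.013,0.064,-0.012,0,0,-0.013,0.064,-0.012,0,0]'

```

```text
clock: 16.25
eef_pos: [0.498, 0.0119, 0.0635]
tool_rot: [0.995, 0.099, -0.0, 0.0]
ft_force: [-0.3, 0.4, -0.5]
grip_width: -0.0001
grasp_force: 0.0
```

```bash
python3 -m creep '[0,0,-0.001,0,0,0,0,-0.002,0,0,0,0,-0.003,0,0,0,0,-0.004,0,0,0,0,-0.004,0,0]'
```

```text
clock: 16.67
eef_pos: [0.498, 0.0125, 0.0596]
tool_rot: [0.995, 0.1, -0.0, 0.0]
ft_force: [-0.1, -0.1, -0.2]
grip_width: -0.0002
grasp_force: 0.0
```

```bash
python3 -m creep '[0,0,-0.002,0,0,0,0,-0.004,0,0,0,0,-0.006,0,0,0,0,-0.007,0,0,0,0,-0.007,0,0]'
```

```text
clock: 17.08
eef_pos: [0.4978, 0.0128, 0.0524]
tool_rot: [0.995, 0.1, -0.0, -0.0]
ft_force: [0.3, -0.4, 0.1]
grip_width: 0.0
grasp_force: 0.0
```

```bash
python3 -m creep '[0,0,-0.002,0,0,0,0,-0.003,0,0,0,0,-0.004,0,0,0,0,-0.005,0,0,0,0,-0.005,0,0]'
```

```text
clock: 17.5
eef_pos: [0.498, 0.0127, 0.0476]
tool_rot: [0.995, 0.1, -0.0, -0.0]
ft_force: [-0.1, -0.0, 0.1]
grip_width: -0.0
grasp_force: 0.0
```

```bash
python3 -m creep '[0,0,-0.002,0,0,0,0,-0.003,0,0,0,0,-0.004,0,0,0,0,-0.005,0,0,0,0,-0.005,0,0]'
```

```text
clock: 17.92
eef_pos: [0.4979, 0.0127, 0.0426]
tool_rot: [0.995, 0.1, -0.0, -0.0]
ft_force: [-1.2, 0.3, 0.3]
grip_width: 0.0003
grasp_force: 0.0
```

```bash
python3 -m creep '[0,0,-0.001,0,0,0,0,-0.002,0,0,0,0,-0.003,0,0,0,0,-0.004,0,0,0,0,-0.004,0,0]'
```

```text
clock: 18.33
eef_pos: [0.4979, 0.0127, 0.0386]
tool_rot: [0.995, 0.1, -0.0, -0.0]
ft_force: [0.7, 0.1, -0.1]
grip_width: -0.0002
grasp_force: 0.0
```

```bash
python3 -c "
from rk import *
o=bot.get_obs();p=o['eef_pos'];print(p,B(p),o['ft_force'],o['joint_pos'])
"
```

```text
[0.49790979 0.01272758 0.0385872 ] [150.9   0.7] [ 0.70669625  0.12526115 -0.12213913] [ 2.55447950e-02  3.73565732e-01 -2.68523574e-01  9.29153297e-01
  1.74894673e-05  2.96735369e+00]
```

```bash
python3 -m creep '[0,0,-0.001,0,0,0,0,-0.002,0,0,0,0,-0.003,0,0,0,0,-0.003,0,0]'
```

```text
clock: 18.67
eef_pos: [0.4979, 0.0127, 0.0356]
tool_rot: [0.995, 0.1, -0.0, -0.0]
ft_force: [-0.1, -0.0, -0.0]
grip_width: -0.0
grasp_force: 0.0
```

```bash
python3 -m creep '[0,0,-0.001,0,0,0,0,-0.002,0,0,0,0,-0.003,0,0,0,0,-0.003,0,0]'
```

```text
clock: 19.0
eef_pos: [0.4979, 0.0127, 0.0326]
tool_rot: [0.995, 0.1, -0.0, -0.0]
ft_force: [-0.3, -0.5, -0.5]
grip_width: 0.0
grasp_force: 0.0
```

```bash
python3 -c "
from rk import *
o=bot.get_obs();p=o['eef_pos'];print(p)
d=bot.camera('scene');im=d['pixels'];g=cv2.cvtColor(im,cv2.COLOR_RGB2GRAY)
u=proj(d,[[p[0],p[1],z] for z in(.0326,.06,.08,.1)]).round(1);print(u.tolist())
c=int(u[1][0]);r=int(u[1][1]);print('cols',c-12,'rows',r-20);print(g[r-20:r+16,c-12:c+13:2])
def b(x,y,z):w=q+x*ex+y*ey;return [*w,z]
print('riser corners',proj(d,[b(.24,.025,.06),b(.24,-.025,.06),b(.09,-.025,.06),b(.09,.025,.06)]).round().tolist())
"
```

```text
[0.49788173 0.01272127 0.03257487]
[[219.8, 205.3], [219.1, 196.3], [218.6, 189.5], [218.1, 182.6]]
cols 207 rows 176
[[ 88  71  52  69  41  40  42  44  38 116 167 154 151]
 [ 96  64  56  80  45  38  45  37  33 155 176 176 167]
 [ 95  52  55  38  43  43  42  45  39 154 178 170 171]
 [ 74  46  53  46  41  43  41  44  33 156 176 172 172]
 [ 63  43  51  39  40  43  38  36  38 137 176 172 171]
 [ 51  37  41  39  39  41  40  35  35 100 155 175 173]
 [ 47  46  42  42  40  36  41  39  51  83 102 146 147]
 [ 42  48  43  35  40  33  40  43  72  83  81  77  81]
 [ 40  43  42  43  35  37  43  41  71  85  85  85  84]
 [ 43  41  43  41  44  41  42  42  68  82  82  84  83]
 [ 75  31  36  36  41  38  42  56  64  83  81  84  86]
 [109  98  78  41  43  41  41  75  58  86  80  84  82]
 [111 145 129  70  40  46  48  83  56  84  84  85  85]
 [ 86 128 149  86  40  40  43  80  55  82  83  83  84]
 [ 74  86 129  76  40  40  47  83  58  83  80  83  84]
 [ 80  68  87  75  46  40  37  81  58  83  83  83  88]
 [ 75  73  74  75  42  38  39  82  58  85  81  84  83]
 [ 75  69  78  78  45  38  46  82  56  85  84  
[... 377 characters left out ...]
84  80  76  73]
 [133  79  85  85  82  82  81  84  82  81  81  73  74]
 [182 123  80  85  83  84  86  84  82  84  83  72  72]
 [177 172 128  83  86  81  85  84  83  85  74  71  75]
 [176 175 169  83  83  82  83  82  83  82  72  73  71]
 [172 174 165  81  84  81  86  83  84  81  73  73  72]
 [171 176 163  84  83  82  86  85  79  77  71  72  71]
 [187 173 135  85  83  87  87  81 132  74  72  73  72]
 [190 195  72  83  82  87  81  98 170  69  73  74  71]
 [144 199 127  80  83  82  83 112 152  70  71  71  69]
 [103 144 192 104  84  82  81 141 115  71  75  75  76]
 [111 104 187 168  78  87  81 176  66  72  72  70  71]]
riser corners [[222.0, 175.0], [241.0, 178.0], [220.0, 214.0], [200.0, 210.0]]
```

The scene pixels put the tips at row 197, which is z≈0.06, so they are about to touch. That means the real tips sit about 29 mm behind the reported TCP. I'll take one more small step to confirm contact.

```bash
python3 -m creep '[0,0,-0.001,0,0,0,0,-0.002,0,0,0,0,-0.002,0,0]'
```

```text
clock: 19.3
eef_pos: [0.4983, 0.0127, 0.0316]
tool_rot: [0.995, 0.1, 0.0, 0.0]
ft_force: [-2.0, -0.0, 5.6]
grip_width: -0.0
grasp_force: 2.7
```

```bash
python3 -m creep '[0,0,-0.001,0,0,0,0,-0.002,0,0,0,0,-0.002,0,0]'
```

```text
clock: 19.55
eef_pos: [0.4984, 0.0127, 0.0315]
tool_rot: [0.995, 0.1, 0.001, 0.0]
ft_force: [-6.9, 0.6, 19.3]
grip_width: 0.0001
grasp_force: 9.6
```

Contact came at TCP z = 0.0316 with the top at 0.060, so the shut tips sit 28 mm behind the reported TCP. I'll go back over the ramekin and descend to TCP 0.045, which puts the tips at 0.073, 7 mm above its floor.

```bash
python3 -m creep '[0,0,0.04,0,0,0,0,0.08,0,0,0.002,-0.01,0.1,0,0,0.01,-0.048,0.1,0,0,0.018,-0.086,0.1,0,0,0.026,-0.124,0.1,0,0,0.029,-0.1367,0.1,0,0,0.029,-0.1367,0.1,0,0,0.029,-0.1367,0.1,0,0]'
python3 -c "
from fit import *
now((11,-1),('wrist','wrist','scene'));o=bot.get_obs();print(o['eef_pos'])"
```

```text
clock: 20.3
eef_pos: [0.5267, -0.1243, 0.1284]
tool_rot: [0.995, 0.099, -0.0, -0.0]
ft_force: [-0.2, 0.4, -0.6]
grip_width: 0.0003
grasp_force: 0.0
wrist [153.2  12.   -1.5]
wrist [153.9  11.   -1. ]
scene [148.7  11.5  -2.5]
tool [12.3 -0.5] 20.4 [0.2 0.4 0.1]
[ 0.52662706 -0.12261469  0.128584  ]
```

```bash
python3 -m creep '[0,0,-0.02,0,0,0,0,-0.04,0,0,0,0,-0.055,0,0,0,0,-0.065,0,0,0,0,-0.073,0,0,0,0,-0.078,0,0,0,0,-0.0825,0,0,0,0,-0.0825,0,0]'
python3 -m creep '[-0.001,0.005,0,0,0,-0.002,0.010,0,0,0,-0.003,0.015,0,0,0,-0.004,0.020,0,0,0,-0.0047,0.0235,0,0,0,-0.0054,0.027,0,0,0,-0.0061,0.0305,0,0,0,-0.0068,0.034,0,0,0,-0.0076,0.038,0,0,0,-0.0084,0.042,0,0,0]'
python3 -c "
from fit import *
now((26,-1),('scene','wrist'))"
```

```text
clock: 21.12
eef_pos: [0.527, -0.1237, 0.0459]
tool_rot: [0.995, 0.1, -0.0, -0.0]
ft_force: [-0.0, 0.6, 0.3]
grip_width: 0.0002
grasp_force: 0.0
clock: 21.95
eef_pos: [0.519, -0.082, 0.0466]
tool_rot: [0.995, 0.1, 0.0, 0.0]
ft_force: [1.3, -2.5, 2.0]
grip_width: -0.0001
grasp_force: 1.2
scene [147.7  25.5  -1. ]
wrist [126.2  28.    0. ]
tool [54.7 -1. ] 22.0 [-0.  -1.1  1.6]
```

The ramekin is moving with the tool, with the wall about 27 mm ahead of the tool centre. I'll keep towing.

```bash
python3 -m creep '[-0.0014,0.0053,0,0,0,-0.0026,0.0107,0,0,0,-0.0038,0.0160,0,0,0,-0.0049,0.0214,0,0,0,-0.006,0.0268,0,0,0,-0.0071,0.0322,0,0,0,-0.0081,0.0376,0,0,0,-0.0091,0.043,0,0,0,-0.0101,0.0484,0,0,0,-0.0111,0.0538,0,0,0]'
python3 -c "
from fit import *
now((82,0),('scene','wrist'))"
```

```text
clock: 22.88
eef_pos: [0.5075, -0.0277, 0.0464]
tool_rot: [0.995, 0.1, 0.0, 0.0]
ft_force: [0.9, -2.9, 1.3]
grip_width: 0.0001
grasp_force: 1.4
scene [144.7  80.5  -1. ]
wrist [110.9  84.    0.5]
tool [110.6  -0.6] 22.9333 [ 0.2 -0.2  1.1]
```

```bash
python3 -m creep '[-0.0011,0.0054,0,0,0,-0.0022,0.0108,0,0,0,-0.0033,0.0162,0,0,0,-0.0044,0.0216,0,0,0,-0.0055,0.027,0,0,0,-0.0066,0.0324,0,0,0,-0.0077,0.0378,0,0,0,-0.0087,0.0432,0,0,0,-0.0098,0.0486,0,0,0,-0.0108,0.053,0,0,0]'
python3 -c "
from fit import *
now((137,0),('scene','wrist'))"
```

```text
clock: 23.82
eef_pos: [0.4965, 0.0256, 0.0462]
tool_rot: [0.995, 0.1, -0.0, -0.0]
ft_force: [0.2, -1.3, -1.2]
grip_width: -0.0001
grasp_force: 0.5
scene [151.9 139.5   1.5]
wrist [106.3 138.    1. ]
tool [164.5  -0.5] 23.8667 [-0.3  0.3 -0.4]
```

```bash
python3 -m creep '[-0.001,0.005,0,0,0,-0.002,0.0095,0,0,0,-0.0028,0.0135,0,0,0,-0.0034,0.017,0,0,0,-0.004,0.0195,0,0,0,-0.0045,0.022,0,0,0,-0.0048,0.0235,0,0,0,-0.005,0.0245,0,0,0,-0.005,0.0245,0,0,0]'
python3 -m creep '[0.001,-0.005,0,0,0,0.003,-0.015,0,0,0,0.005,-0.025,0,0,0,0.005,-0.025,0.02,0,0,0.005,-0.025,0.05,0,0,0.005,-0.025,0.09,0,0,0.02,-0.06,0.12,0,0,0.035,-0.1,0.12,0,0,0.035,-0.1,0.12,0,0]'
python3 -c "
from fit import *
now((164,0),('scene','top','wrist','wrist'))"
```

```text
clock: 24.67
eef_pos: [0.4918, 0.0496, 0.0464]
tool_rot: [0.995, 0.1, 0.0, -0.0]
ft_force: [0.1, -1.0, 0.4]
grip_width: -0.0003
grasp_force: 0.3
clock: 25.42
eef_pos: [0.5307, -0.0564, 0.1694]
tool_rot: [0.995, 0.097, 0.004, 0.002]
ft_force: [0.7, -0.4, -0.3]
grip_width: -0.0002
grasp_force: 0.0
scene [152.  160.5   0. ]
top [156.9 158.5  -2. ]
wrist [130.7 162.5   0.5]
wrist [130.1 162.5   0.5]
tool [ 81.8 -14.3] 25.5667 [-0.5 -1.5 -0.1]
```

The ramekin is near x≈161–162 of 165. I'll check it against the riser's own edges in the same pictures.

```bash
cat > edge.py <<'E'
from fit import *
def b(x,y,z):p=q+(x*ex+y*ey)/1e3;return [*p,z]
def edges(im,d,T):
    G=score_map(im);r={}
    def sc(P):
        uv=proj(d,P,T).astype(np.float32);return cv2.remap(G,uv[:,:1].copy(),uv[:,1:].copy(),1).mean()
    S=np.arange(-8,8.1,.5)
    yy=np.r_[np.linspace(-85,-32,25),np.linspace(32,85,25)]
    for n,f in(('end240',lambda s:[b(240+s,y,.06) for y in np.linspace(-22,22,25)]),('blk90',lambda s:[b(90+s,y,.06) for y in yy]),
      ('y+25',lambda s:[b(x,25+s,.06) for x in np.linspace(215,238,20)]),('y-25',lambda s:[b(x,-25+s,.06) for x in np.linspace(215,238,20)])):
        v=[sc(f(s)) for s in S];r[n]=(S[int(np.argmax(v))],round(float(max(v))))
    return r
def both(x0=(163,0),cams=('wrist','scene','top')):
    for c in cams:
        o=bot.get_obs();d=bot.camera(c);T=wristT(o,d) if c=='wrist' else None;im=d['pixels'][:,:,::-1].copy()
        print(c,fit(im,d,x0,T),edges(im,d,T))
    print(o['eef_pos'],B(o['eef_pos']),o['clock'])
if __name__=='__main__':both()
E
python3 edge.py
```

```text
wrist [130.2 162.5   1. ] {'end240': (np.float64(0.0), 60), 'blk90': (np.float64(-1.5), 39), 'y+25': (np.float64(0.5), 42), 'y-25': (np.float64(0.0), 60)}
scene [149.8 160.5   0. ] {'end240': (np.float64(8.0), 34), 'blk90': (np.float64(-5.5), 45), 'y+25': (np.float64(-8.0), 16), 'y-25': (np.float64(1.5), 60)}
top [156.2 157.   -1. ] {'end240': (np.float64(1.5), 60), 'blk90': (np.float64(5.5), 32), 'y+25': (np.float64(-2.0), 60), 'y-25': (np.float64(-1.5), 60)}
[ 0.52561979 -0.05000001  0.1653375 ] [ 83.9 -14. ] 25.7167
```

```bash
python3 -m creep '[-0.01,0.025,0,0,0,-0.02,0.05,0,0,0,-0.0295,0.0727,0,0,0,-0.0295,0.0727,0,0,0,-0.0295,0.0727,-0.04,0,0,-0.0295,0.0727,-0.075,0,0,-0.0295,0.0727,-0.1,0,0,-0.0295,0.0727,-0.112,0,0,-0.0295,0.0727,-0.119,0,0,-0.0295,0.0727,-0.119,0,0]'
python3 -m creep '[-0.002,0.01,0,0,0,-0.004,0.02,0,0,0,-0.0045,0.023,0,0,0,-0.0051,0.0255,0,0,0,-0.0055,0.0275,0,0,0,-0.0058,0.029,0,0,0,-0.006,0.0302,0,0,0,-0.006,0.0302,0,0,0]'
python3 -c "
from rk import *
o=bot.get_obs();print(B(o['eef_pos']),o['joint_pos'])"
```

```text
clock: 26.6
eef_pos: [0.4957, 0.0223, 0.0456]
tool_rot: [0.995, 0.1, -0.002, -0.0]
ft_force: [-0.6, -0.3, -0.2]
grip_width: -0.0003
grasp_force: 0.0
clock: 27.27
eef_pos: [0.4921, 0.0517, 0.048]
tool_rot: [0.995, 0.099, 0.001, 0.001]
ft_force: [1.8, -3.1, 3.7]
grip_width: -0.0001
grasp_force: 1.8
[190.3  -1.3] [ 1.05595890e-01  3.55101747e-01 -2.67818057e-01  9.46251029e-01
 -1.23254657e-03  3.04786295e+00]
```

```bash
python3 -m creep '[0.001,-0.006,0,0,0,0.003,-0.015,0,0,0,0.005,-0.027,0,0,0,0.005,-0.027,0.03,0,0,0.005,-0.027,0.07,0,0.04,0.005,-0.027,0.11,0.1,0.04,0.01,-0.0,0.15,0.2,0.04,0.01,0.04,0.17,0.3,0.04,0.01,0.08,0.19,0.4,0.04,0.01,0.12,0.2,0.5,0.04]'
python3 -m creep '[0.008,0.04,0,0.12,0.04,0.008,0.08,0,0.24,0.04,0.008,0.12,0,0.36,0.04,0.008,0.14,0,0.48,0.04,0.008,0.14,0,0.59,0.04,0.008,0.14,0,0.59,0.04,0.008,0.14,0,0.59,0.04,0.008,0.14,0,0.59,0.04]'
python3 - <<'E'
from edge import *
for c in('top','scene'):
    d=bot.camera(c);print(c,fit(d['pixels'][:,:,::-1].copy(),d,(163,0)))
o=bot.get_obs();d=bot.camera('wrist');T=wristT(o,d);cv2.imwrite('pics/l1.png',d['pixels'][:,:,::-1])
print(o['clock'],o['eef_pos'],o['tool_rot'],R.from_quat(o['tool_rot']).as_euler('xyz'))
for k in range(2):
  for t,z in dict(rest=0,ladle=.084,ladle_bowl=.022,ramekin=.06,riser_mid=.06).items():
    print(t,[(round(r['score'],2),np.round(at(d,np.array(r['centre'])*[512,384],z,T),4).tolist()) for r in bot.place_of('wrist',t)[:2]])
  if k==0: o=bot.get_obs();d=bot.camera('wrist');T=wristT(o,d)
E
```

```text
clock: 28.1
eef_pos: [0.5025, 0.1611, 0.2466]
tool_rot: [0.939, 0.344, 0.002, 0.0]
ft_force: [1.7, 0.3, -0.1]
grip_width: 0.0402
grasp_force: 0.0
clock: 28.77
eef_pos: [0.5096, 0.3, 0.2437]
tool_rot: [0.8, 0.6, -0.0, -0.0]
ft_force: [0.1, -1.2, 0.1]
grip_width: 0.0397
grasp_force: 0.0
top [144.1 160.   -2.5]
scene [172.5 165.   -1. ]
28.8667 [0.50964561 0.30000435 0.24408193] [ 8.00149674e-01  5.99800379e-01 -6.13173198e-05 -3.66422128e-05] [-3.14146046e+00  5.41700407e-05  1.28650322e+00]
rest [(0.82, [0.5081, 0.3047, 0.0])]
ladle [(0.66, [0.506, 0.3006, 0.084]), (0.29, [0.6614, 0.3297, 0.084])]
ladle_bowl [(0.58, [0.4899, 0.204, 0.022])]
ramekin [(0.73, [0.4982, 0.0269, 0.06])]
riser_mid []
rest [(0.63, [0.5091, 0.3024, 0.0])]
ladle [(0.6, [0.5059, 0.2977, 0.084])]
ladle_bowl [(0.83, [0.4845, 0.2028, 0.022])]
ramekin [(0.94, [0.4985, 0.0236, 0.06])]
riser_mid []
```

```bash
cat > lad.py <<'E'
from fit import *
def ladfit(im,d,T,p0=(.506,.298),a0=-1.80,z=.088):
    G=score_map(im);xs=np.linspace(-.068,.092,80)
    def s(off,a,w=.006):
        u=np.array([np.cos(a),np.sin(a)]);n=np.array([-u[1],u[0]]);c=np.array(p0)+off*np.array([-np.sin(a0),np.cos(a0)])
        v=[]
        for e in(-w,w):
            uv=proj(d,np.c_[c+xs[:,None]*u+e*n,np.full(80,z)],T).astype(np.float32);v.append(cv2.remap(G,uv[:,:1].copy(),uv[:,1:].copy(),1).mean())
        return v[0]+v[1]
    b=max((s(o,a),o,a) for o in np.arange(-.014,.0141,.001) for a in np.arange(a0-.16,a0+.161,.01))
    b=max((s(o,a),o,a) for o in np.arange(b[1]-.001,b[1]+.0011,.00025) for a in np.arange(b[2]-.01,b[2]+.0101,.002))
    c=np.array(p0)+b[1]*np.array([-np.sin(a0),np.cos(a0)])
    return round(float(b[0])),c.round(4).tolist(),round(float(b[2]),3)
if __name__=='__main__':
    for c in('wrist','wrist','scene','top'):
        o=bot.get_obs();d=bot.camera(c);T=wristT(o,d) if c=='wrist' else None
        print(c,ladfit(d['pixels'][:,:,::-1].copy(),d,T))
    d=bot.camera('wrist');print('w1',ladfit(cv2.imread('pics/w1.png'),d,wristT(dict(tool_rot=[.995,.09974,0,0],eef_pos=[.45386,-.0933,.39149]),d)))
    d=bot.camera('scene');print('s0',ladfit(cv2.imread('pics/scene0.png'),d,None))
    d=bot.camera('top');print('t0',ladfit(cv2.imread('pics/top0.png'),d,None));print(o['clock'])
E
python3 lad.py
```

```text
wrist (103, [0.5048, 0.2983], -1.736)
wrist (104, [0.5045, 0.2983], -1.734)
scene (113, [0.5106, 0.2969], -1.724)
top (115, [0.5053, 0.2982], -1.746)
w1 (105, [0.5191, 0.2949], -1.712)
s0 (118, [0.5153, 0.2958], -1.738)
t0 (117, [0.5045, 0.2983], -1.732)
29.6167
```

The fits agree: the handle line passes through (0.5047, 0.298) at yaw −1.736. I'll align, descend and grasp at the ladle's origin, between the uprights.

```bash
python3 -m creep '[-0.005,-0.002,0,0.119,0.04,-0.005,-0.002,-0.03,0.119,0.04,-0.005,-0.002,-0.06,0.119,0.04,-0.005,-0.002,-0.09,0.119,0.04,-0.005,-0.002,-0.12,0.119,0.04,-0.005,-0.002,-0.14,0.119,0.04,-0.005,-0.002,-0.155,0.119,0.04,-0.005,-0.002,-0.155,0.119,0.04]'
python3 lad.py | head -4; python3 -c "
from workcell import bot
print(bot.get_obs()['eef_pos'])"
```

```text
clock: 30.48
eef_pos: [0.5016, 0.2977, 0.0849]
tool_rot: [0.762, 0.648, -0.004, -0.001]
ft_force: [0.3, -0.2, -0.2]
grip_width: 0.0401
grasp_force: 0.0
wrist (112, [0.5053, 0.2982], -1.754)
wrist (112, [0.5055, 0.2981], -1.754)
scene (113, [0.5106, 0.2969], -1.724)
top (98, [0.5065, 0.2979], -1.76)
[0.50529088 0.29986665 0.09060342]
```

```bash
python3 -m creep '[0,-0.002,-0.015,-0.01,0.04,0,-0.002,-0.028,-0.01,0.04,0,-0.002,-0.04,-0.01,0.04,0,-0.002,-0.048,-0.01,0.04,0,-0.002,-0.054,-0.01,0.04,0,-0.002,-0.054,-0.01,0.04,0,-0.002,-0.054,-0.01,0.03,0,-0.002,-0.054,-0.01,0.02,0,-0.002,-0.054,-0.01,0.005,0,-0.002,-0.054,-0.01,0.005]'
python3 -m creep '[0,0,0,0,0.005,0,0,0,0,0.005,0,0,0,0,0.005]'
python3 -c "
from workcell import bot
import cv2
d=bot.camera('scene');print([(r['score'],r['centre']) for r in bot.place_of('scene','ladle')])"
```

```text
clock: 31.67
eef_pos: [0.505, 0.2977, 0.036]
tool_rot: [0.765, 0.644, 0.001, 0.0]
ft_force: [-0.7, 0.8, 2.9]
grip_width: 0.0107
grasp_force: 58.6
clock: 31.92
eef_pos: [0.505, 0.2977, 0.036]
tool_rot: [0.765, 0.644, 0.001, 0.0]
ft_force: [0.7, 0.1, 5.5]
grip_width: 0.0106
grasp_force: 59.0
[(0.67, [0.5332, 0.3591])]
```

Gripped: width 10.7 mm at 59 N. Lifting and carrying it over the ramekin.

```bash
python3 -m creep '[0,0,0.01,0,0.005,0,0,0.025,0,0.005,0,0,0.045,0,0.005,0,0,0.07,0,0.005,0,0,0.095,0,0.005,0.0005,-0.01,0.11,0,0.005,0.0015,-0.03,0.11,0,0.005,0.0025,-0.055,0.11,0,0.005,0.0035,-0.08,0.11,0,0.005,0.0035,-0.08,0.11,0,0.005]'
python3 -m creep '[0.001,-0.025,0,0,0.005,0.002,-0.05,0,0,0.005,0.003,-0.07,0,0,0.005,0.004,-0.085,0,0,0.005,0.005,-0.095,0,0,0.005,0.005,-0.095,0,0,0.005,0.005,-0.095,0,0,0.005]'
python3 - <<'E'
from lad import *
for c in('scene','wrist','top'):
    o=bot.get_obs();d=bot.camera(c);T=wristT(o,d) if c=='wrist' else None
    zh=.084+o['eef_pos'][2]-.036
    f=lambda t,z:[(round(r['score'],2),np.round(at(d,np.array(r['centre'])*[512,384],z,T)[:2],4).tolist()) for r in bot.place_of(c,t)[:2]]
    print(c,'bowl',f('ladle_bowl',zh-.062),'ladle',f('ladle',zh),'ram',f('ramekin',.06),'mid',f('riser_mid',.06),fit(d['pixels'][:,:,::-1].copy(),d,(165,0),T))
print(o['eef_pos'],o['clock'],o['grip_width'],zh)
E
```

```text
clock: 32.85
eef_pos: [0.5071, 0.2132, 0.145]
tool_rot: [0.767, 0.642, -0.002, 0.001]
ft_force: [-0.9, -0.1, -1.5]
grip_width: 0.0105
grasp_force: 58.6
clock: 33.43
eef_pos: [0.5128, 0.1224, 0.145]
tool_rot: [0.765, 0.643, 0.0, -0.0]
ft_force: [-0.4, 0.4, -1.1]
grip_width: 0.0108
grasp_force: 58.6
scene bowl [(0.62, [0.4973, 0.0312])] ladle [(0.97, [0.5218, 0.1241])] ram [(0.93, [0.5022, 0.0216]), (0.75, [0.3889, 0.3439])] mid [(0.76, [0.5011, 0.0153])] [168.2 160.5  -0.5]
wrist bowl [(0.86, [0.4946, 0.0309])] ladle [(0.76, [0.5137, 0.1249])] ram [(0.69, [0.7051, 0.1475])] mid [] [ 84.1 177.5  -5.5]
top bowl [(0.7, [0.498, 0.0435])] ladle [] ram [] mid [] [153.7 173.5  -5. ]
[0.51275939 0.12258502 0.14494664] 33.9333 0.010443855160832391 0.19294663644207674
```

The bowl is within about 4 mm of the ramekin's centre, with 23 mm of margin. Dipping now.

```bash
python3 -m creep '[0,0,-0.012,0,0.005,0,0,-0.024,0,0.005,0,0,-0.034,0,0.005,0,0,-0.043,0,0.005,0,0,-0.05,0,0.005,0,0,-0.054,0,0.005,0,0,-0.054,0,0.005,0,0,-0.054,0,0.005,0,0,-0.054,0,0.005]'
python3 - <<'E'
from lad import *
for c in('scene','scene'):
    o=bot.get_obs();d=bot.camera(c);zh=.084+o['eef_pos'][2]-.036
    print([(round(r['score'],2),np.round(at(d,np.array(r['centre'])*[512,384],zh-.062)[:2],4).tolist()) for r in bot.place_of(c,'ladle_bowl')[:2]],fit(d['pixels'][:,:,::-1].copy(),d,(165,0)))
print(o['ft_force'],zh-.062)
E
```

```text
clock: 34.93
eef_pos: [0.5133, 0.1224, 0.0915]
tool_rot: [0.765, 0.644, 0.0, 0.0]
ft_force: [-0.8, -0.0, -0.2]
grip_width: 0.0107
grasp_force: 58.6
[(0.92, [0.5057, 0.0146])] [169.2 160.5  -0.5]
[(0.77, [0.4988, 0.0311]), (0.45, [0.7698, 0.051])] [169.3 160.5  -0.5]
[-0.0129051   0.30328106 -0.44014053] 0.07760985637891263
```

Bowl underside is at 0.078 inside the ramekin, 27 mm below the rim, with no contact force. Now I'll raise it and return along the same path.

```bash
python3 -m creep '[0,0,0.012,0,0.005,0,0,0.03,0,0.005,0,0,0.048,0,0.005,0,0,0.058,0,0.005,0,0.005,0.06,0,0.005,-0.002,0.025,0.06,0,0.005,-0.003,0.05,0.06,0,0.005,-0.004,0.075,0.06,0,0.005,-0.005,0.1,0.06,0,0.005,-0.006,0.125,0.06,0,0.005]'
python3 -m creep '[-0.001,0.025,0,0,0.005,-0.002,0.042,0,0,0.005,-0.0025,0.05,0,0,0.005,-0.0025,0.05,-0.03,0,0.005,-0.0025,0.05,-0.06,0,0.005,-0.0025,0.05,-0.08,0,0.005,-0.0025,0.05,-0.088,0,0.005,-0.0025,0.05,-0.088,0,0.005,-0.0025,0.05,-0.088,0,0.005]'
python3 lad.py | head -4;
```

```text
clock: 35.97
eef_pos: [0.5061, 0.2484, 0.15]
tool_rot: [0.765, 0.644, -0.001, -0.0]
ft_force: [-0.0, -0.7, -0.6]
grip_width: 0.0106
grasp_force: 58.7
clock: 36.72
eef_pos: [0.5044, 0.297, 0.0631]
tool_rot: [0.765, 0.644, -0.0, 0.0]
ft_force: [0.7, 0.0, -0.4]
grip_width: 0.0109
grasp_force: 58.6
wrist (90, [0.5045, 0.2983], -1.744)
wrist (90, [0.5053, 0.2982], -1.742)
scene (113, [0.5053, 0.2982], -1.89)
top (99, [0.5053, 0.2982], -1.716)
```

```bash
python3 -m creep '[0.0005,0.0007,-0.006,0,0.005,0.0005,0.0007,-0.012,0,0.005,0.0005,0.0007,-0.017,0,0.005,0.0005,0.0007,-0.021,0,0.005,0.0005,0.0007,-0.024,0,0.005,0.0005,0.0007,-0.026,0,0.005,0.0005,0.0007,-0.0265,0,0.005,0.0005,0.0007,-0.0265,0,0.005]'
```

```text
clock: 37.73
eef_pos: [0.5048, 0.298, 0.0363]
tool_rot: [0.765, 0.644, -0.0, 0.0]
ft_force: [-0.1, 0.5, -1.7]
grip_width: 0.0106
grasp_force: 58.7
```

```bash
python3 -m creep '[0,0,-0.0005,0,0.005,0,0,-0.0005,0,0.011,0,0,-0.0005,0,0.016,0,0,-0.0005,0,0.025,0,0,-0.0005,0,0.035,0,0,-0.0005,0,0.04,0,0,-0.0005,0,0.04,0,0,-0.0005,0,0.04]'
python3 -m creep '[0,0,0.01,0,0.04,0,0,0.03,0,0.04,0,0,0.06,0,0.04,0,0,0.1,0,0.04,0,0,0.14,0,0.04,0,0,0.18,0,0.04,0,0,0.208,0,0.04,0,0,0.208,0,0.04,0,0,0.208,0,0.04]'
python3 lad.py | head -4; python3 - <<'E'
from edge import *
both((163,0),('scene','top'))
for c in('scene','top','wrist'):
    o=bot.get_obs();d=bot.camera(c);T=wristT(o,d) if c=='wrist' else None
    for t,z in dict(ladle=.084,ladle_bowl=.022,ramekin=.06,riser_mid=.06,jar=0,tumbler=0,tub=0,mill=0).items():
        print(c,t,[(round(r['score'],2),np.round(at(d,np.array(r['centre'])*[512,384],z,T)[:2],4).tolist()) for r in bot.place_of(c,t)[:1]])
E
```

```text
clock: 38.4
eef_pos: [0.5049, 0.298, 0.0361]
tool_rot: [0.765, 0.644, 0.0, 0.0]
ft_force: [0.4, 0.3, -0.1]
grip_width: 0.04
grasp_force: 0.0
clock: 39.15
eef_pos: [0.506, 0.2987, 0.2473]
tool_rot: [0.765, 0.644, 0.003, 0.001]
ft_force: [0.1, -0.1, -0.6]
grip_width: 0.0402
grasp_force: 0.0
wrist (105, [0.505, 0.2982], -1.734)
wrist (105, [0.5043, 0.2984], -1.74)
scene (113, [0.5101, 0.297], -1.718)
top (109, [0.505, 0.2982], -1.746)
scene [172.2 164.5  -1. ] {'end240': (np.float64(8.0), 32), 'blk90': (np.float64(-4.0), 60), 'y+25': (np.float64(-8.0), 15), 'y-25': (np.float64(8.0), 60)}
top [144.  160.   -2.5] {'end240': (np.float64(1.5), 60), 'blk90': (np.float64(3.0), 60), 'y+25': (np.float64(-2.5), 60), 'y-25': (np.float64(-1.5), 60)}
[0.50433181 0.29767755 0.24274222] [428.9 -62.1] 39.55
scene ladle [(0.64, [0.5082, 0.2943])]
scene ladle_bowl [(0.77, [0.4879, 0.1956])]
scene ramekin [(0.65, [0.4992, 0.0165])]
scene riser_mid [(0.69, [0.4962, 0.018])]
scene jar [(0.88, [0.7521, 0.144])]
scene tumbler [(0.94, [0.3899, 0.0679])]
scene tub [(0.97, [0.6806, 0.3156])]
scene mill [(0.86, [0.735, -0.2795])]
top ladle [(0.7, [0.5027, 0.3076])]
top ladle_bowl [(0.55, [0.4925, 0.2059])]
top ramekin [(0.77, [0.5018, 0.029])]
top riser_mid []
top jar [(0.65, [0.7502, 0.1399])]
top tumbler [(0.75, [0.5086, 0.3266])]
top tub [(0.83, [0.6961, 0.3321])]
top mill [(0.81, [0.7297, -0.2924])]
wrist ladle [(0.98, [0.5062, 0.2971])]
wrist ladle_bowl [(0.57, [0.4909, 0.2016])]
wrist ramekin [(0.82, [0.4977, 0.0271])]
wrist riser_mid []
wrist jar [(0.65, [0.7473, 0.1383])]
wrist tumbler [(0.85, [0.4005, 0.0651])]
wrist tub [(0.91, [0.6927, 0.3215])]
wrist mill []
```

The ladle is back: the handle fit matches the original, and the bystanders read as before. I'll make one last close check of the ramekin on the riser.

```bash
python3 -m creep '[0,-0.04,0.02,0,0.04,0,-0.08,0.04,0,0.04,0,-0.12,0.05,0,0.04,0,-0.16,0.05,0,0.04,-0.008,-0.2,0.05,0,0.04,-0.008,-0.218,0.05,0,0.04,-0.008,-0.218,0.05,0,0.04,-0.008,-0.218,0.05,0,0.04,-0.008,-0.218,0.05,0,0.04]'
python3 - <<'E'
from edge import *
both((163,0),('wrist','wrist'))
o=bot.get_obs();d=bot.camera('wrist');T=wristT(o,d)
print([(r['score'],B(at(d,np.array(r['centre'])*[512,384],.06,T))) for t in('ramekin','riser_mid','tumbler') for r in bot.place_of('wrist',t)[:1]])
E
```

```text
clock: 41.7
eef_pos: [0.497, 0.0804, 0.294]
tool_rot: [0.765, 0.644, 0.0, -0.0]
ft_force: [0.0, 1.1, -0.2]
grip_width: 0.0397
grasp_force: 0.0
wrist [148.3 162.    0. ] {'end240': (np.float64(0.0), 53), 'blk90': (np.float64(0.0), 60), 'y+25': (np.float64(0.0), 43), 'y-25': (np.float64(0.0), 47)}
wrist [147.9 162.    0. ] {'end240': (np.float64(-0.5), 53), 'blk90': (np.float64(0.5), 60), 'y+25': (np.float64(0.0), 42), 'y-25': (np.float64(0.0), 48)}
[0.49694133 0.08089116 0.29390037] [217.9 -11.9] 41.75
[(0.71, array([ 232.6, -240.5])), (0.62, array([222.9,  67.9]))]
```

The riser edges fit at 0 ± 0.5 mm, and the ramekin stands at (162, 0) against (165, 0). Pushing it again now would break the asked order, so I'm handing in.

```bash
python3 -c "
from workcell import bot
print(bot.job_done())"
```

```text
the job is handed in; nothing more can be done
None
```

I handed the job in at about 42 s: the ramekin stands on the riser about 3 mm short of its middle, the ladle was dipped and is back in both notches, bowl end the same way, and the jar, tumbler, tub and mill look unmoved (early attempts rode over the ramekin's rim with about 3 N, shifting it sideways about 11 mm on the block).

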